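Release a stepped block from a drilling jig

ROBOT

A 7-joint arm with a two-finger parallel gripper is mounted at the origin on the work surface. World frame = base frame: x ahead of the robot, y to its left, z up, the work surface at z = 0. Lengths are in m, angles in rad, forces in N, time in s.
With the tool pointing down it reaches from about 0.425 to 0.925 m from the base axis. Payload 6.8 kg.
Tool frame: the origin (TCP) lies midway between the tips of the shut fingers; the grasp point (between the pads) lies 19 mm behind it; z points along the fingers, y is the line along which they close (so a half turn about z gives the same grasp; the last joint's range is limited). The gripper opens to 88 mm and grips with 3 to 60 N. Pads are 20 mm wide; open, the fingers measure 115 mm over their backs; the gripper's body (75 mm by 178 mm) begins 61 mm behind the grasp point.
Start: joints at [1.05, 0.477, 0.022, 1.555, -0.011, 1.109, -0.083], TCP at [0.271, -0.618, 0.223] pointing down, gripper open.
Joint ranges: [-2.96, 2.96], [-0.34, 2.1], [-1.41, 1.46], [0.24, 2.44], [-1.37, 4.51], [0.17, 1.92], [-2.96, 2.96]. Speed limits (rad/s): [2.39, 2.39, 3.14, 3.14, 3.14, 3.14, 3.14].

INTERFACE

Orientations are given as [roll, pitch, yaw] about the fixed x, y, z axes, in that order (R = Rz(yaw) Ry(pitch) Rx(roll)).
In Python, from workcell import state, cams, r, look_for, silhouettes, pinpoint gives the robot as it stands.
- The arm moves only by the shell command python3 -m jog 'ROWS'. ROWS is JSON, a list of rows, each a list of 7 numbers: the shift along the tool's x, y, z in units of 20 cm (1.0 is 20 cm), then the turn, a rotation vector about the tool's x, y, z in units of 45 degrees (1.0 is 45 degrees), then the opening, from 0 (shut) to 1 (fully open). A call has 1 to 12 rows; each row shifts and turns the commanded pose from where the row before left it, along the tool's axes as they then stand; what a row does not reach is not made up. A row lasts 1/10 s, in which the tool goes at most 50 mm and 8.59 degrees, less where a joint would pass 70% of its speed; a pose out of reach is approached as far as the arm can. A call with a number of a shift or a turn outside -1 to 1 is refused whole. A call with a gripper value outside its range is refused whole. The fingers move at their own pace and stop on an object; the grip force is fixed at half the most. Time passes only in rows, so rows that do not move let the fingers close. It gives the time, the measured TCP pose, the force, the opening and the grip force at its end, in the units of the state.
- state(): the state, without advancing time (a new reading comes with each control period).
- cams.snapshot(name): name is "side" or "top"; returns the picture (400x640x3 uint8, red, green, blue); there is no depth.
- cams.camera_params(name): a dict with "camera_matrix" (3x3 intrinsics, pixels), "pose" (4x4, takes a point from camera to world coordinates). Camera axes: x right, y up, looking along -z (the intrinsics and any distortion apply to the point x, -y, -z); pixel columns grow to the right and rows downward; lengths in m; the calibration is good to about 2 mm. A picture is of the moment at which its call begins. camera_params takes no time and is no camera call.
- r.job_done(): hands the job in; it is judged then, once.
Trained networks look in the newest picture that a camera, given by its name, has taken for a name from the list of things; names that differ only in an ending like _2 or _b are one class to them, and where a whole thing is asked for, a point or a joint stands for the part that bears it (a point fixed in the world has none). Each returns a list of dicts, best first, with "score" (0 to 1); they miss things now and then, are a little off and sometimes report something else, mostly with a low value. They report only what shows in the picture. A call takes as long as a camera call. They do not tell look-alikes from the thing itself.
- look_for(name, camera): "at" ([column, row] in pixels, amid what is visible of it).
- silhouettes(name, camera): "mask" (400x640 bool, what is visible of it) and "at" ([column, row] in pixels, amid what is visible of it).
- pinpoint(name, camera): "at" ([column, row] in pixels: a listed point, or the origin of a listed thing).
The state is a dict: "clock": time; "qpos": joint angles; "joint_vel": joint speeds; "joint_torque": joint torques, N m; "ee_pos": TCP position; "tool_rot": TCP orientation; "wrist_force": force on the tool from outside, world axes, zero at the start; "moment": the same for the moment, N m; "finger_gap": opening from 0.0 (shut) to 1.0 (fully open); "finger_force": force on a finger pad.
Only numpy, scipy, OpenCV 4.12 (cv2) and the standard library are available. Lean on these libraries where they do the work, as an engineer would, in place of code of your own. Each camera call takes 0.05 s, during which the arm holds its last target. There are 200 camera calls.

TASK

The stepped metal block in the drilling jig is held under the hinged steel bar. Swing the bar up and back past upright and leave it standing open, then slide the block along the jig's base, without lifting it off the base, out from between the guide strips into the open bay, so that the whole block lies flat there between the strips and the low lip at the jig's end, still lengthwise. The other block of the same shape, lying loose on the bench, is not wanted.

Things in the scene. Friction and masses are not known exactly. Their poses are not given: they have to be found in the camera images.
- fixture: Drilling jig fixed to the bench; board 180 (x) by 290 (y, -160 to +130) by 12 mm. Origin on the bench. Track along y at x=0: low guide strips (5 mm high, inner faces x=+-22.5) y=+35 to +123, back stop y=117; open bay from y=+35 to an 8 mm lip at y=-145. Bar crosses at y=43 to 67; hinge line parallel to y at x=+70, z=50; hinge cheeks 62 mm high, y=33 to 77.
- bar (a joint): Steel hold-down bar, 24 mm wide, 12 thick, 160 long: 0 = level across the block (starts 0 to 0.1 rad), 1.57 = upright, stops at 2.0 leaning to the jig's +x side. Stiff friction hinge: stays at any angle where it is left; lifting at the handle takes about 6 N.
- bar_handle (a point): Middle of the bar's handle, a bare 12 mm round steel rod at its free end, 150 mm from the hinge line and parallel to it, pointing sideways to the jig's -y. Point at jig y=-20 mm, 63 mm from the bar's side, 32 mm from the 20 mm ball on the rod's end; at angle 0 it is at jig x=-80, z=50. The rod can turn between the fingers as the bar swings.
- block_center (a point): Centre of the aluminium block in the jig, 100 mm long (y), 40 wide (x), 0.4 kg: tongue 30 mm high over the 65 mm at -y, heel 55 mm high, 35 long at +y (heel centre 32.5 mm to +y of this point). Axes as the jig's. The bar lies over the tongue, before the heel, so it cannot slide to -y until the bar is up. Point 39.5 mm above the bench; starts near jig y=60.
Not all that is in view belongs to the job. What is shaped like the part that bears block_center but brown, purple or turquoise is not meant.

How it is judged:
By the outcome, as a careful person would: the job done as asked, in the order asked, and still so for the second after the job is handed in, with the robot touching nothing.
It also fails if it takes over 45 s, if anything falls off the work surface, if the arm or the gripper's body presses on something with over 40 N, if the wrist force passes 120 N, or if a joint passes its speed limit or range.

## Working session

There is one attempt and no reset: what is moved stays moved. The work goes in short steps, Python scripts to look and compute and a shell command to move; the robot and the scene stay as the last step left them, time stands still between calls to the robot, and variables do not carry over. Pictures are saved under pics/ and viewed, at most 10 in all, crops included, and the job is handed in when it is done.

```bash
mkdir -p pics
cat > h.py <<'E'
import numpy as np,cv2
from workcell import state,cams,r,look_for,silhouettes,pinpoint
def ray(c,px):
    p=cams.camera_params(c);K=np.array(p["camera_matrix"]);T=np.array(p["pose"])
    d=np.linalg.inv(K)@[px[0],px[1],1];d=T[:3,:3]@[d[0],-d[1],-d[2]]
    return T[:3,3],d/np.linalg.norm(d)
def atz(c,px,z):
    o,d=ray(c,px);return o+d*(z-o[2])/d[2]
def tri(a,b):
    (o1,d1),(o2,d2)=ray('side',a),ray('top',b)
    s=np.linalg.lstsq(np.c_[d1,-d2],o2-o1,rcond=None)[0]
    p,q=o1+s[0]*d1,o2+s[1]*d2
    return (p+q)/2,np.linalg.norm(p-q)
def proj(c,P):
    p=cams.camera_params(c);K=np.array(p["camera_matrix"]);T=np.array(p["pose"])
    q=T[:3,:3].T@(np.array(P)-T[:3,3]);q=K@[q[0],-q[1],-q[2]];return q[:2]/q[2]
E
python3 - <<'E'
from h import *
np.set_printoptions(precision=3,suppress=True)
for c in('side','top'):
    im=cams.snapshot(c);cv2.imwrite(f'pics/{c}0.png',im[:,:,::-1])
    print(c,np.array(cams.camera_params(c)['pose'])[:3,3],cams.camera_params(c).keys())
    for n in('fixture','bar_handle','block_center','bar'):
        try:
            for d in pinpoint(n,c)[:3]: print(n,d['score'],np.array(d['at']))
        except Exception as e: print(n,e)
s=state();print(s['ee_pos'],s['tool_rot'],s['clock'])
E
```

```text
side [0.236 0.722 0.868] dict_keys(['camera_matrix', 'pose'])
fixture 0.75 [318.  223.4]
bar_handle 0.81 [350.6 217.5]
block_center 0.93 [209.  222.6]
block_center 0.82 [297.7 233.3]
block_center 0.79 [406.6 277.7]
bar it knows: bar_handle, block_center, fixture
top [0.485 0.066 0.899] dict_keys(['camera_matrix', 'pose'])
fixture 0.67 [310.3 203.8]
bar_handle 0.97 [312.4 246.3]
block_center 0.94 [345.7 103. ]
block_center 0.93 [281.8 197.3]
block_center 0.91 [267.5 320.1]
bar it knows: bar_handle, block_center, fixture
[ 0.271 -0.618  0.223] [-3.141  0.     0.413] 0.4
```

View pics/side0.png

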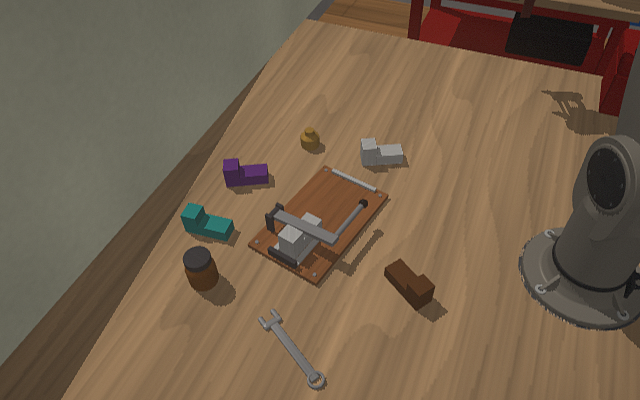

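View pics/top0.png

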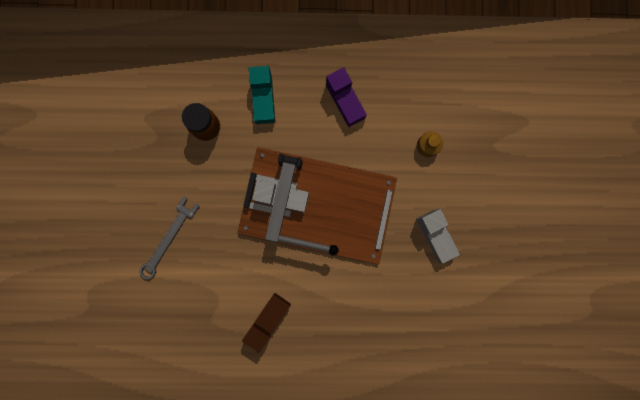

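The jig lies mid-frame in both views: block at side (298,233) / top (282,197), handle rod at side (350,217) / top (312,246), ball at side (363,203) / top (334,250). The lip is at the right end in the top view. The loose grey block is at top (438,236).

Run:
```python
from h import *
from scipy.optimize import least_squares
np.set_printoptions(precision=4,suppress=True)
h,e=tri([350.6,217.5],[312.4,246.3]);print('handle',h,e)
b,e=tri([297.7,233.3],[281.8,197.3]);print('block',b,e)
f,e=tri([318,223.4],[310.3,203.8]);print('fix',f,e)
bl,e=tri([363,203],[334,250]);print('ball',bl,e)
# board corners by mask
m=None
for c in('top','side'):
    d=silhouettes('fixture',c)
    for q in d[:1]:
        m=q['mask'].astype(np.uint8);print(c,q['score'],m.sum())
        k=cv2.convexHull(np.argwhere(m)[:,::-1].astype(np.int32))
        print(cv2.approxPolyDP(k,6,True)[:,0].tolist(), cv2.boxPoints(cv2.minAreaRect(k)).tolist())
L=[(-.09,-.16),(-.09,.13),(.09,.13),(.09,-.16)]
px=[(381,264),(238,233),(257,149),(397,178)]
print([atz('top',p,.012) for p in px])
def w(v,P):
    x,y,a=v;c,s=np.cos(a),np.sin(a);return np.array([x+c*P[0]-s*P[1],y+s*P[0]+c*P[1],P[2]])
def res(v):
    o=[]
    for (a,bb),p in zip(L,px): o.append(proj('top',w(v,(a,bb,.012)))-p)
    for (a,bb),p in zip(L,[(389,199),(319,284),(248,244),(327,166)]): o.append(proj('side',w(v,(a,bb,.012)))-p)
    return np.concatenate(o)
best=min((least_squares(res,[f[0],f[1],a]) for a in np.arange(0,6.2,.7)),key=lambda s:s.cost)
print(best.x,best.cost,best.fun)
v=best.x
for P in[(-.08,-.02,.05),(0,.06,.0395),(-.08,-.052,.05)]:print(w(v,P),proj('top',w(v,P)),proj('side',w(v,P)))
```

```text
handle [0.4645 0.0755 0.0572] 0.0059367027047369115
block [0.5591 0.1369 0.0314] 0.006489065075601524
fix [0.5438 0.0794 0.0069] 0.0037578010155474534
ball [0.4554 0.0338 0.063 ] 0.00017380987017990763
top 0.77 12178
[[396, 179], [378, 263], [238, 233], [257, 147]] [[236.56002807617188, 234.59356689453125], [255.97451782226562, 145.69558715820312], [398.0928039550781, 176.73291015625], [378.6783142089844, 265.6308898925781]]
side 0.89 7861
[[387, 195], [316, 285], [248, 246], [276, 203], [323, 166]] [[242.7259521484375, 241.99888610839844], [324.3116455078125, 143.10708618164062], [389.599853515625, 196.96983337402344], [308.01416015625, 295.86163330078125]]
[array([ 0.4266, -0.0621,  0.012 ]), array([0.4855, 0.2231, 0.012 ]), array([0.6548, 0.1886, 0.012 ]), array([ 0.5992, -0.0943,  0.012 ])]
[ 0.5423  0.08   -0.2035] 27.347289529683806 [-1.8087  2.3678 -1.2773  2.5441 -0.249  -0.9537  0.2955  0.5516  0.7903
 -4.9795 -1.7918 -0.2468 -0.4108 -0.3222 -2.0151 -1.8233]
[0.4599 0.0766 0.05  ] [311.2889 247.1293] [353.8153 220.7152]
[0.5544 0.1388 0.0395] [279.8479 197.7917] [300.6783 232.3203]
[0.4535 0.0453 0.05  ] [327.6996 250.6804] [361.8497 211.0697]
```

```bash
python3 -m jog '[[0,0,0,0,0,-0.1735,1],[0,0,0,0,0,-0.1735,1],[0,0,0,0,0,-0.1735,1],[0,0,0,0,0,-0.1735,1],[0,0,0,0,0,-0.1735,1],[0,0,0,0,0,-0.1735,1],[0,0,0,0,0,-0.1735,1]]'
python3 -m jog '[[0.2,0.075,0,0,0,0,1],[0.2,0.075,0,0,0,0,1],[0.2,0.075,0,0,0,0,1],[0.2,0.075,0,0,0,0,1],[0.2,0.075,0,0,0,0,1],[0.2,0.075,0,0,0,0,1],[0.2,0.075,0,0,0,0,1],[0.2,0.075,0,0,0,0,1],[0.2,0.075,0,0,0,0,1],[0.2,0.075,0,0,0,0,1]]'
python3 -m jog '[[0.2,-0.064,0,0,0,0,1],[0.2,-0.064,0,0,0,0,1],[0.2,-0.064,0,0,0,0,1],[0.2,-0.064,0,0,0,0,1],[0.2,-0.064,0,0,0,0,1],[0.2,-0.064,0,0,0,0,1],[0.2,-0.064,0,0,0,0,1],[0.1,-0.064,0,0,0,0,1],[0,0,0,0,0,0,1]]'
python3 -c "
from workcell import state;s=state();print(s['qpos'],s['ee_pos'],s['tool_rot'])"
```

```text
clock: 1.2
ee_pos: [0.2707, -0.6183, 0.2227]
tool_rot: [3.142, 0.0, 1.372]
wrist_force: [-0.1, 0.4, -0.2]
finger_gap: 1.001
finger_force: 0.0
clock: 2.2
ee_pos: [0.4995, -0.2557, 0.223]
tool_rot: [3.141, 0.0, 1.366]
wrist_force: [0.6, -0.6, -0.1]
finger_gap: 1.001
finger_force: 0.0
clock: 3.1
ee_pos: [0.4585, 0.0612, 0.2231]
tool_rot: [3.141, -0.001, 1.373]
wrist_force: [1.1, -0.8, -0.9]
finger_gap: 1.004
finger_force: 0.0
[ 0.25280746  0.16894826 -0.57074265  2.01243723  0.10832234  0.98839873
 -0.56893659] [0.45845667 0.06118113 0.22311014] [ 3.14108497e+00 -9.20259206e-04  1.37295749e+00]
```

```bash
python3 -m jog '[[0.08,0.003,0.1,0,0,0,1],[0,0,0.2,0,0,0,1],[0,0,0.2,0,0,0,1],[0,0,0.2,0,0,0,1],[0,0,0.15,0,0,0,1],[0,0,0.08,0,0,0,1],[0,0,0,0,0,0,1]]'
python3 - <<'E'
from h import *
for c in('side','top'):
    im=cams.snapshot(c);s=im[140:300,200:440];cv2.imwrite(f'pics/{c}1.png',cv2.resize(s,None,fx=2.4,fy=2.4)[:,:,::-1])
a,b=cv2.imread('pics/side1.png'),cv2.imread('pics/top1.png')
cv2.imwrite('pics/both1.png',cv2.resize(np.vstack([a,b]),None,fx=.78,fy=.78))
E
```

```text
clock: 3.8
ee_pos: [0.4618, 0.0715, 0.0346]
tool_rot: [-3.138, 0.002, 1.366]
wrist_force: [-0.1, -0.5, 0.9]
finger_gap: 1.002
finger_force: 0.0
```

View pics/both1.png

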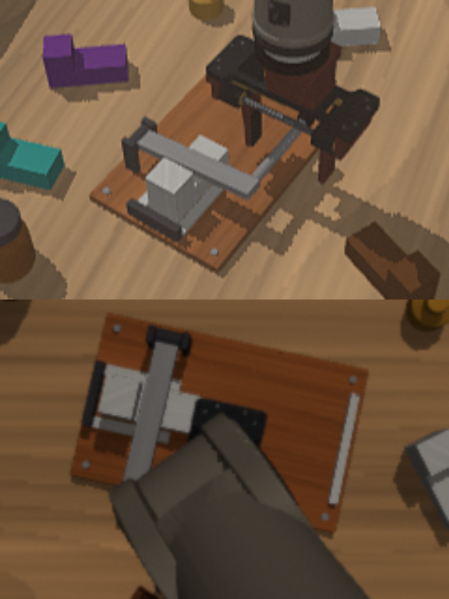

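The upper crop shows the rod running between the two open fingers near (290,145), and the loose, straight body lies along jig x. I'll close the gripper.

```bash
python3 -m jog '[[0,0,0,0,0,0,0],[0,0,0,0,0,0,0],[0,0,0,0,0,0,0],[0,0,0,0,0,0,0],[0,0,0,0,0,0,0],[0,0,0,0,0,0,0],[0,0,0,0,0,0,0],[0,0,0,0,0,0,0]]'
python3 -c "
import numpy as np
t0=0.02;p=None
for t in np.arange(t0,1.96,.107):
    q=np.array([.07-.15*np.cos(t),.05+.15*np.sin(t)])
    if p is not None: print(round(t,2),np.round((q-p)/.2,3))
    p=q"
```

```text
clock: 4.7
ee_pos: [0.4632, 0.0731, 0.0366]
tool_rot: [-3.142, 0.0, 1.367]
wrist_force: [-0.6, 0.5, 0.3]
finger_gap: 0.311
finger_force: 0.0
0.13 [0.006 0.08 ]
0.23 [0.014 0.079]
0.34 [0.023 0.077]
0.45 [0.031 0.074]
0.56 [0.039 0.07 ]
0.66 [0.046 0.066]
0.77 [0.053 0.061]
0.88 [0.059 0.055]
0.98 [0.064 0.048]
1.09 [0.069 0.041]
1.2 [0.073 0.033]
1.3 [0.076 0.025]
1.41 [0.078 0.017]
1.52 [0.08  0.009]
1.62 [ 0.08 -0.  ]
1.73 [ 0.08  -0.009]
1.84 [ 0.078 -0.017]
1.95 [ 0.076 -0.025]
```

Still closing.

```bash
python3 -m jog '[[0,0,0,0,0,0,0],[0,0,0,0,0,0,0],[0,0,0,0,0,0,0],[0,0,0,0,0,0,0],[0,0,0,0,0,0,0]]'
```

```text
clock: 5.2
ee_pos: [0.4643, 0.0729, 0.0368]
tool_rot: [3.14, -0.001, 1.366]
wrist_force: [5.4, -1.6, -3.7]
finger_gap: 0.127
finger_force: 30.0
```

```bash
python3 -m jog '[[0,0.006,-0.08,0,0,0,0],[0,0.014,-0.079,0,0,0,0],[0,0.023,-0.077,0,0,0,0],[0,0.031,-0.074,0,0,0,0],[0,0,0,0,0,0,0]]'; python3 -m jog '[[0,0.039,-0.07,0,0,0,0],[0,0.046,-0.066,0,0,0,0],[0,0.053,-0.061,0,0,0,0],[0,0.059,-0.055,0,0,0,0],[0,0.064,-0.048,0,0,0,0],[0,0,0,0,0,0,0]]'
```

```text
clock: 5.7
ee_pos: [0.4871, 0.0682, 0.1016]
tool_rot: [3.126, -0.005, 1.363]
wrist_force: [24.3, -8.1, -13.5]
finger_gap: 0.129
finger_force: 30.0
clock: 6.3
ee_pos: [0.533, 0.0566, 0.1563]
tool_rot: [3.136, -0.001, 1.363]
wrist_force: [23.9, -4.4, -33.8]
finger_gap: 0.126
finger_force: 30.0
```

```bash
python3 -m jog '[[0,0.015,0.018,0,0,0,0],[0,0,0,0,0,0,0]]'; python3 -c "
import numpy as np
q=np.array([[.07-.15*np.cos(t),.05+.15*np.sin(t)] for t in np.linspace(1.0,1.95,10)]);print(np.round(np.diff(q,axis=0)/.2,3))"
```

```text
clock: 6.5
ee_pos: [0.531, 0.0569, 0.1546]
tool_rot: [-3.14, 0.003, 1.365]
wrist_force: [0.1, -5.1, 1.3]
finger_gap: 0.128
finger_force: 30.0
[[ 0.069  0.039]
 [ 0.072  0.032]
 [ 0.075  0.024]
 [ 0.078  0.016]
 [ 0.079  0.008]
 [ 0.079 -0.001]
 [ 0.079 -0.009]
 [ 0.077 -0.017]
 [ 0.075 -0.025]]
```

Forces are relaxed now, so I'll continue.

```bash
python3 -m jog '[[0,0.069,-0.039,0,0,0,0],[0,0.072,-0.032,0,0,0,0],[0,0.075,-0.024,0,0,0,0],[0,0.078,-0.016,0,0,0,0],[0,0,0,0,0,0,0]]'; python3 -m jog '[[0,0.079,-0.008,0,0,0,0],[0,0.079,0.001,0,0,0,0],[0,0.079,0.009,0,0,0,0],[0,0.077,0.017,0,0,0,0],[0,0.05,0.017,0,0,0,0],[0,0,0,0,0,0,0]]'
```

```text
clock: 7.0
ee_pos: [0.5889, 0.0453, 0.1772]
tool_rot: [-3.139, 0.003, 1.365]
wrist_force: [-0.7, -4.6, 5.3]
finger_gap: 0.126
finger_force: 30.0
clock: 7.6
ee_pos: [0.6604, 0.0308, 0.1689]
tool_rot: [-3.14, 0.002, 1.365]
wrist_force: [0.9, -4.4, -3.4]
finger_gap: 0.125
finger_force: 30.0
```

```bash
python3 -m jog '[[0,0,0,0,0,0,0.45],[0,0,0,0,0,0,0.45],[0,0,0,0,0,0,0.45],[0,0,0,0,0,0,0.45],[0,0,0,0,0,0,0.45],[0,0,-0.1,0,0,0,0.45],[0,0,-0.2,0,0,0,0.45],[0,0,-0.2,0,0,0,0.45]]'; python3 -m jog '[[-0.1,-0.2,0,0,0,0,0.7],[-0.2,-0.2,0,0,0,0,0.7],[-0.2,-0.2,0,0,0,0,0.7],[-0.2,-0.1,0,0,0,0,0.7],[-0.2,0,0,0,0,0,0.7],[-0.2,0,0,0,0,0,0.7],[0,0,0,0,0,0,0.7]]'
python3 - <<'E'
from h import *
np.set_printoptions(precision=4,suppress=True)
A=[]
for c in('side','top'):
    im=cams.snapshot(c);s=im[140:300,200:440];A.append(s[:,:,::-1])
    for n in('block_center','bar_handle'):
        for d in pinpoint(n,c)[:5]: print(c,n,round(d['score'],2),np.array(d['at']))
cv2.imwrite('pics/both2.png',cv2.resize(np.vstack(A),None,fx=1.87,fy=1.87,interpolation=cv2.INTER_CUBIC))
E
```

```text
clock: 8.4
ee_pos: [0.6599, 0.0322, 0.2706]
tool_rot: [-3.14, 0.0, 1.367]
wrist_force: [1.5, 1.0, 1.2]
finger_gap: 0.451
finger_force: 0.0
clock: 9.1
ee_pos: [0.488, -0.1538, 0.2701]
tool_rot: [3.142, 0.003, 1.358]
wrist_force: [0.5, -0.1, -0.5]
finger_gap: 0.697
finger_force: 0.0
side block_center 0.95 [205.8 218.5]
side block_center 0.79 [297.3 230.6]
side block_center 0.68 [405.5 278.7]
side block_center 0.67 [247.3 169.1]
side bar_handle 0.9 [268.9 134.6]
top block_center 0.88 [265.8  96.1]
top block_center 0.75 [280.7 197.9]
top block_center 0.65 [267.  319.4]
top block_center 0.63 [346.3  99.4]
top bar_handle 0.7 [333.2 126.2]
```

View pics/both2.png

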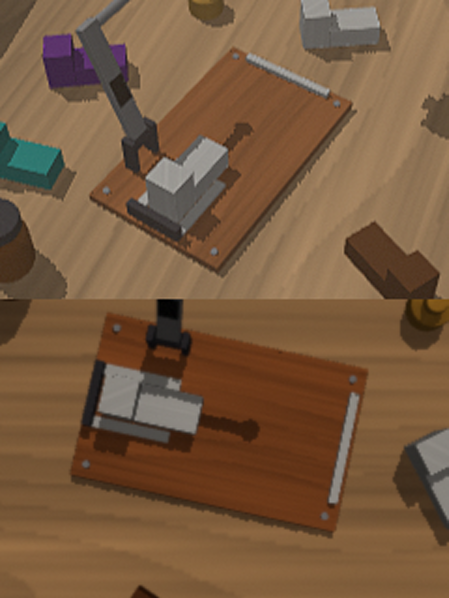

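The bar stands open past upright in both crops. The block in its strips is clear, with the tongue's end at about (200,416) in the lower crop. Next I'll measure that end.

Run:
```python
from h import *
np.set_printoptions(precision=4,suppress=True)
f=np.array([.5423,.08]);a=-.2035;R=np.array([[np.cos(a),-np.sin(a)],[np.sin(a),np.cos(a)]])
J=lambda p:R.T@(np.array(p)[:2]-f)
for u,v,z in[(203,399,.042),(197,433,.042)]:
    p=atz('top',(200+u/1.87,140+(v-299.2)/1.87),z);print(p,J(p))
b,e=tri([297.3,230.6],[280.7,197.9]);print(b,e,J(b),J(atz('top',[280.7,197.9],.0395)),J(atz('side',[297.3,230.6],.0395)))
im=cams.snapshot('top');g=im.max(2)[180:230,240:330]
sat=(im.max(2).astype(int)-im.min(2))[180:230,240:330]
m=((sat<40)&(g>110)).astype(np.uint8)
for i in range(0,50,2):print(''.join('#' if x else '.' for x in m[i]))
s=state();print(s['ee_pos'],J(s['ee_pos']))
```

```text
[0.5634 0.0832 0.042 ] [0.0201 0.0074]
[0.5281 0.0889 0.042 ] [-0.0157  0.0059]
[0.5577 0.1384 0.0428] 0.0080483947918118 [0.0033 0.0603] [0.0002 0.0584] [0.0086 0.0602]
.................####################.....................................................
................#####################..............#......................................
................##################................####..#.................................
...............###################...............#######..................................
...............##################....................###..................................
..............###################.....#...................................................
..............###################..#############..##......................................
..............##################..########################................................
.............###################..###############################.##......................
.............##################..##################################.......................
................####
[... 688 characters left out ...]
...................
..........................................................................................
..........................................................................................
..........................................................................................
..........................................................................................
..........................................................................................
..........................................................................................
..........................................................................................
[ 0.4903 -0.1462  0.2701] [-0.0052 -0.232 ]
```

```bash
python3 -m jog '[[0,0,0,0,0.17,0,0.7],[0,0,0,0,0.17,0,0.7],[0,0,0,0,0.17,0,0.7],[0,0,0,0,0,0,0.7]]'; python3 -m jog '[[0.087,0.005,0.156,0,0,0,0.7],[0.087,0.005,0.156,0,0,0,0.7],[0.087,0.005,0.156,0,0,0,0.7],[0.087,0.005,0.156,0,0,0,0.7],[0.087,0.005,0.156,0,0,0,0.7],[0.087,0.005,0.156,0,0,0,0.7],[0.087,0.005,0.156,0,0,0,0.7],[0.087,0.005,0.156,0,0,0,0.7],[0,0,0,0,0,0,0.7],[0,0,0,0,0,0,0.7]]'
cat >> h.py <<'E'
f0=np.array([.5423,.08]);a0=-.2035;R0=np.array([[np.cos(a0),-np.sin(a0)],[np.sin(a0),np.cos(a0)]])
def go(x,y,z):
    "jig-frame TCP target -> tool-axis shift in units"
    from scipy.spatial.transform import Rotation as Q
    s=state();R=Q.from_euler('xyz',s['tool_rot']).as_matrix();p=np.array(s['ee_pos'])
    t=np.r_[f0+R0@[x,y],z]
    print('tcp jig',R0.T@(p[:2]-f0),p[2],'yawish tool y in jig',R0.T@R[:2,1],'z',R0.T@R[:2,2],R[2,2]);print('units',R.T@(t-p)/.2)
E
python3 -c "
from h import *
np.set_printoptions(precision=4,suppress=True)
go(.003,.0254,.0205)"
```

```text
clock: 9.85
ee_pos: [0.4887, -0.1514, 0.2684]
tool_rot: [-3.138, -0.403, 1.358]
wrist_force: [-0.4, -0.2, -0.1]
finger_gap: 0.701
finger_force: 0.0
clock: 10.85
ee_pos: [0.543, 0.0738, 0.0946]
tool_rot: [-3.142, -0.4, 1.371]
wrist_force: [0.5, -0.7, 0.3]
finger_gap: 0.697
finger_force: 0.0
tcp jig [ 0.0019 -0.006 ] 0.09464945678113344 yawish tool y in jig [1.     0.0038] z [-0.0015  0.3897] -0.9209611469687542
units [-0.      0.006   0.4026]
```

```bash
python3 -m jog '[[0,0.006,0.1,0,0,0,0.7],[0,0,0.1,0,0,0,0.7],[0,0,0.1,0,0,0,0.7],[0,0,0.1,0,0,0,0.7],[0,0,0,0,0,0,0.7]]'; python3 -m jog '[[0,0,0,0,0,0,0.2],[0,0,0,0,0,0,0.2],[0,0,0,0,0,0,0.2],[0,0,0,0,0,0,0.2],[0,0,0,0,0,0,0.2],[0,0,0,0,0,0,0.2]]'
python3 -c "
from h import *
np.set_printoptions(precision=4,suppress=True)
go(.003,.0254,.0205)"
```

```text
clock: 11.35
ee_pos: [0.5502, 0.102, 0.0201]
tool_rot: [-3.14, -0.4, 1.367]
wrist_force: [-0.1, -0.3, 0.3]
finger_gap: 0.699
finger_force: 0.0
clock: 11.95
ee_pos: [0.5516, 0.1012, 0.0219]
tool_rot: [3.14, -0.4, 1.367]
wrist_force: [-1.5, -2.5, 6.6]
finger_gap: 0.451
finger_force: 30.0
tcp jig [0.0048 0.0226] 0.02189239756098265 yawish tool y in jig [ 1.     -0.0011] z [0.0019 0.3896] -0.9209615359670895
units [ 0.0102 -0.009   0.0119]
```

```bash
python3 -m jog '[[-0.055,0,-0.0233,0,0,0,0.2],[-0.055,0,-0.0233,0,0,0,0.2],[-0.055,0,-0.0233,0,0,0,0.2],[0,0,0,0,0,0,0.2]]'; python3 -c "
from h import *
np.set_printoptions(precision=4,suppress=True)
go(.004,.0226-.115,.0215)"
```

```text
clock: 12.35
ee_pos: [0.5442, 0.0653, 0.0219]
tool_rot: [3.14, -0.401, 1.365]
wrist_force: [-3.2, -1.9, 12.0]
finger_gap: 0.457
finger_force: 30.0
tcp jig [ 0.0049 -0.014 ] 0.02187295446720943 yawish tool y in jig [ 1.     -0.0024] z [0.0019 0.3904] -0.9206244683681373
units [-0.3614 -0.0034 -0.1513]
```

```bash
python3 -m jog '[[-0.055,0,-0.0233,0,0,0,0.2],[-0.055,0,-0.0233,0,0,0,0.2],[-0.055,0,-0.0233,0,0,0,0.2],[-0.055,0,-0.0233,0,0,0,0.2],[-0.055,0,-0.0233,0,0,0,0.2],[-0.055,0,-0.0233,0,0,0,0.2],[-0.03,0,-0.0127,0,0,0,0.2],[0,0,0,0,0,0,0.2],[0,0,0,0,0,0,0.2]]'
python3 - <<'E'
from h import *
np.set_printoptions(precision=4,suppress=True)
go(.004,.0226-.115,.0215)
im=cams.snapshot('side')[140:300,200:440];cv2.imwrite('pics/s3.png',cv2.resize(im[:,:,::-1],None,fx=3,fy=3,interpolation=cv2.INTER_CUBIC))
E
```

```text
clock: 13.25
ee_pos: [0.5282, -0.0107, 0.0219]
tool_rot: [3.14, -0.401, 1.366]
wrist_force: [-0.5, 0.9, 11.5]
finger_gap: 0.452
finger_force: 30.0
tcp jig [ 0.0046 -0.0917] 0.02185073022977365 yawish tool y in jig [ 1.     -0.0016] z [0.0016 0.3905] -0.9206097196685703
units [-0.004  -0.0028  0.0002]
```

View pics/s3.png

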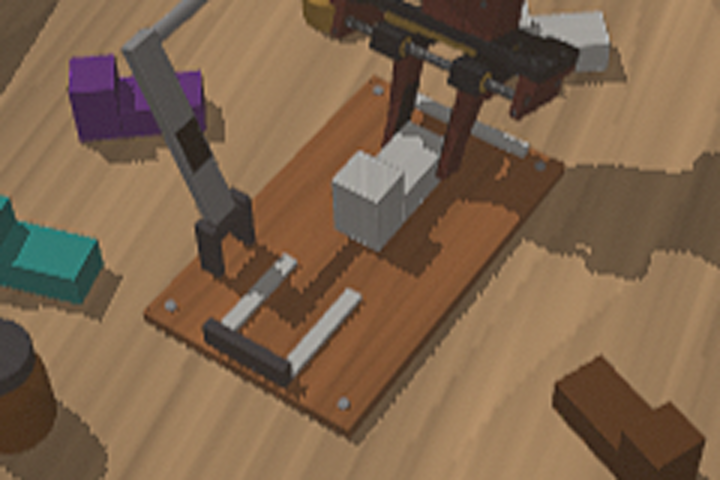

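The block now sits in the bay: its heel at (365,205) is clear of the strips, which end at about (355,295), and the tongue stops short of the lip. I'll release, withdraw and check.

```bash
python3 -m jog '[[0,0,0,0,0,0,0.7],[0,0,0,0,0,0,0.7],[0,0,0,0,0,0,0.7],[0,0,0,0,0,0,0.7],[0,0,0,0,0,0,0.7]]'; python3 -m jog '[[0,0,-0.1,0,0,0,0.7],[0,0,-0.15,0,0,0,0.7],[0,0,-0.2,0,0,0,0.7],[0,0,-0.2,0,0,0,0.7],[-0.2,0,-0.2,0,0,0,0.7],[-0.2,-0.1,-0.1,0,0,0,0.7],[-0.2,-0.1,0,0,0,0,0.7],[0,0,0,0,0,0,0.7],[0,0,0,0,0,0,0.7]]'
python3 - <<'E'
from h import *
np.set_printoptions(precision=4,suppress=True)
A=[]
for c in('side','top'):
    im=cams.snapshot(c);A.append(im[140:300,200:440][:,:,::-1])
    for d in pinpoint('block_center',c)[:5]: print(c,round(d['score'],2),np.array(d['at']),R0.T@(atz(c,d['at'],.0395)[:2]-f0))
cv2.imwrite('pics/both4.png',cv2.resize(np.vstack(A),None,fx=1.87,fy=1.87,interpolation=cv2.INTER_CUBIC))
E
```

```text
clock: 13.8
ee_pos: [0.5276, -0.0101, 0.0206]
tool_rot: [-3.141, -0.4, 1.366]
wrist_force: [-0.5, -0.1, 0.4]
finger_gap: 0.7
finger_force: 0.0
clock: 14.7
ee_pos: [0.4518, -0.1771, 0.1462]
tool_rot: [-3.14, -0.401, 1.364]
wrist_force: [0.5, 0.7, -0.3]
finger_gap: 0.701
finger_force: 0.0
side 0.93 [330.2 198.1] [ 0.0026 -0.0538]
side 0.85 [245.6 171.8] [ 0.2135 -0.0143]
side 0.8 [209.4 222. ] [0.179  0.1447]
side 0.73 [407.2 278.8] [-0.2387  0.039 ]
top 0.88 [345.3  98.4] [ 0.2196 -0.0232]
top 0.73 [263.3  96.6] [0.1881 0.1353]
top 0.69 [338.6 209.5] [ 0.002  -0.0562]
top 0.57 [265.6 318.2] [-0.2305  0.0364]
```

View pics/both4.png

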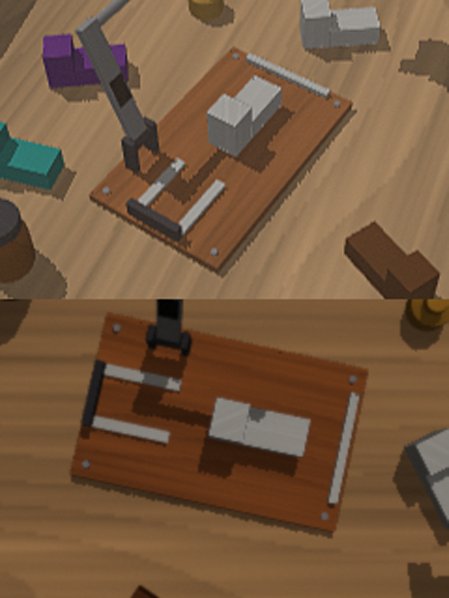

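The block lies flat and lengthwise in the bay (lower crop, about (260,427)), between the strips and the lip. The bar is standing open and the robot is clear.

```bash
python3 -c "
from workcell import r
print(r.job_done())"
```

```text
the job is handed in; nothing more can be done
None
```

The bar is left standing open past upright, and the block was slid along the base into the bay, where it lies flat and lengthwise at about jig y = −55 mm; the job was handed in at about 15 s on the robot's clock, and no verdict was shown.

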